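# Lock the tuning barrel of a cavity

### The job

The cavity's tuning barrel is already set. Fit the steel holding key over the flat tang on top of the barrel, fully down, with its tail on the rest beside the stop peg, so that the barrel is kept from turning; then tighten the knurled lock ring clockwise (seen from above) to about 0.8 N m: properly tight, never over 1.2 N m, and without the barrel losing its setting. Leave the key on the tang, let go, and leave the other things on the bench alone.

Things in the scene. Friction and masses are not known exactly. Their poses are not given: they have to be found in the camera images.
- cavity: Fixed aluminium cavity. Origin on the barrel's upright axis at bench level, z up. Foot plate 110 (x) x 190 (y) x 10 mm, from y -61 to +129 mm; round housing 96 mm in diameter up to 50 mm; coaxial ports out to x +-65 mm at height 30 mm.
- neck_top (a point): Centre of the top of the steel neck with its washer (42 mm in diameter, 50 to 66 mm above the bench) against which the lock ring tightens.
- rest_top (a point): Top centre of the rest block for the key's tail, at x 4, y 102 mm of the cavity's frame, 92 mm above the bench, level with the barrel's shoulder; 40 (x) x 18 (y) mm.
- tang_top (a point): Top centre of the tuning barrel, 106 mm above the bench; axes turn with the barrel, at present parallel to the cavity's. Barrel: steel, 39 mm in diameter, shoulder 92 mm above the bench, on it a tang 14 (x) x 36 (y) mm, 14 mm high, its top 4 mm stepped in 1.5 mm all round as a lead-in.
- barrel (a joint): Turn of the barrel in rad, clockwise from above positive. It starts at 0, the setting to keep. It turns very easily (0.04 N m). The held barrel still moves about 0.07 rad by the key's play and a little more under load; beyond 0.16 rad the setting is lost.
- ring_face (a point): Top centre of the knurled steel lock ring round the barrel: 58 mm in diameter, 66 to 84 mm above the bench; fingertips may go down to 55 mm beside it. It turns its inner nut through a torsion spring of 8 N m per rad. Clockwise tightens: 0.45 to 0.95 rad (unknown) with a drag of 0.05 to 0.15 N m (an unheld barrel turns along), then a hard stop at the seat, where the spring winds up.
- stop_peg: Fixed steel peg, 8 mm in diameter, on the rest block, 92 to 109 mm above the bench; its axis at x 12, y 102 mm of the cavity's frame; origin on that axis at bench level. A clockwise turn brings the key's tail against it; 0.8 N m on the ring loads it with about 7.5 N.
- key: Loose steel holding key, 0.12 kg, 8 mm thick, lying flat. Origin: underside, window centre; z up, y along the tail. Head 28 (x) x 52 (y) mm, through window 15.6 (x) x 37.6 (y) mm; tail 10 mm wide, out to y 117 mm. Fitted: axes parallel to the cavity's, origin on the barrel's axis 92 mm above the bench, tail on the rest, about 3 mm to the -x side of the peg.
- key_fin (a point): Top centre of the black grip fin on the key's tail, at y 58 mm of the key's frame, 30 mm above its underside. Fin 12 (x) x 32 (y) mm, 22 mm high above the tail: pinch it across x.
- antenna: Bystander: black stub antenna, 12 x 110 x 12 mm, lying on the bench. Origin: centre of its underside.
- adapter: Bystander: small coaxial adapter, 20 x 42 x 20 mm. Origin: centre of its underside.
- tray: Bystander: small open parts tray, 75 x 110 x 26 mm. Origin: centre of its underside.
- test_jig: Furniture: fixed module test jig with its lid up, about 180 (x) x 240 (y) mm and 160 mm high, standing between the key and the cavity: carry the key over or round it. Origin: centre of its underside.
- nut_mark (a point): Black line on top of the inner nut, 22.5 mm from the axis, 84.5 mm above the bench: turns with the nut and shows that it turns. Where it stands when the ring is seated differs from piece to piece: only the torque tells the seat.
There are look-alikes about, which are no part of the job. Of the things like the key, leave any that is pink; of the rest the larger one is meant.

How it is judged (in metres and radians):
On the way, in this order (a step that is already met when the one before it is completed fails the run):
1. the key is fitted: fully down over the tang, its tail beside the stop peg (z of key in the frame of cavity between 0.088 and 0.0945 m and horizontal distance between key and tang_top below 0.004 m and x of stop_peg in the frame of key above 0 m and angle between the y axis of key and the y axis of cavity, either way round below 0.15 rad), for 0.2 s.
2. the lock ring is seated and tight: through its torque alone (fingers off the key) the key's tail bears on the stop peg with more than 5.5 N (some 0.6 N m), and the nut has turned (contact force between key and stop_peg above 5.5 N and contact force between the fingers and key below 0.5 N and distance of nut_mark from where it was at the start of the episode above 0.009 m), for 0.1 s.
At the end, for the whole second after the job is handed in: The lock ring's inner nut is tightened (its mark more than 9 mm from where it started; every start needs at least 10 mm), the barrel within 0.16 rad of its setting, and the key at rest fully down on the tang (within 2.5 mm of the shoulder, within 4 mm of the axis) with its tail beside the stop peg (distance of nut_mark from where it was at the start of the episode above 0.009 m and value of joint barrel between -0.16 and 0.16 rad and z of key in the frame of cavity below 0.0945 m and horizontal distance between key and tang_top below 0.004 m and x of stop_peg in the frame of key above 0 m and linear speed of key below 0.02 m/s); the robot touches nothing.
It fails at once if the barrel loses its setting (turned by more than 0.16 rad) (value of joint barrel above 0.16 rad or value of joint barrel below -0.16 rad).
It fails at once if the ring is overtightened (the key's tail bears on the stop peg with more than 13 N, some 1.35 N m) (contact force between key and stop_peg above 13 N).
It fails at once if a bystander is moved by more than 30 mm (distance of any of antenna, adapter, tray from where it was at the start of the episode above 0.03 m).
It also fails if it takes over 67 s, if anything falls off the work surface, if the arm or the gripper's body presses on something with over 40 N, if the wrist force passes 120 N, or if a joint passes its speed limit or range.

### The arm

A 6-joint arm with a two-finger parallel gripper is mounted at the origin on a cart in front of the work surface, level with it; the furniture and walls round the work are solid. World frame = base frame: x ahead of the robot, y to its left, z up, the work surface at z = 0. Lengths are in mm, angles in rad, forces in N, time in s.
With the tool pointing down it reaches from about 350 to 775 mm from the base axis. Payload 7.3 kg.
Tool frame: the origin (TCP) lies on the centre line of the jaws, within the pads' length; the fingertips stand 11 mm ahead of it and the grasp point (between the pads) lies 8 mm behind it; z points along the fingers, y is the line along which they close (so a half turn about z gives the same grasp; the last joint's range is limited). The gripper opens to 92 mm and grips with 3 to 60 N. Pads are 19 mm wide; open, the fingers measure 130 mm over their backs; the gripper's body (75 mm by 190 mm) begins 47 mm behind the grasp point.
Start: joints at [0.959, 0.342, 1.524, -0, 1.275, -0.146], TCP at [235.786, 469.094, 237.741] pointing down, gripper open.
Joint ranges: [-2.53, 2.53], [-0.77, 2.02], [0.04, 2.7], [-1, 4.14], [0.28, 2.66], [-3.11, 3.11]. Speed limits (rad/s): [2.57, 2.57, 3.14, 3.14, 3.14, 3.14].

### API

Orientations are given as [roll, pitch, yaw] about the fixed x, y, z axes, in that order (R = Rz(yaw) Ry(pitch) Rx(roll)).
In Python, from plant import bot gives the robot as it stands.
- The arm moves only by the tool step_arm, never from a script. Its argument "deltas" is a list of rows, each a list of 5 numbers: the opening, from 0 (shut) to 1 (fully open), then the shift along the tool's x, y, z each as a share of 0.5 m, from -1 to 1, then the turn about the tool's z as a share of pi/2 rad, from -1 to 1. In form: [[claw, x, y, z, turn], ...]. A call has 1 to 8 rows; each row shifts and turns the commanded pose from where the row before left it, along the tool's axes as they then stand; what a row does not reach is not made up. A row lasts 1/10 s, in which the tool goes at most 50 mm and 8.59 degrees, less where a joint would pass 70% of its speed; a pose out of reach is approached as far as the arm can. A call with a number of a shift or a turn outside -1 to 1 is refused whole. A call with a gripper value outside its range is refused whole. The fingers move at their own pace and stop on an object; the grip force is fixed at half the most. Time passes only in rows, so rows that do not move let the fingers close. It gives the time, the measured TCP pose, the force, the opening and the grip force at its end, in the units of the state.
- bot.get_obs(): the state, without advancing time (a new reading comes with each control period).
- bot.capture(name): name is "scene" or "side" or "wrist"; returns (picture, depth): 384x512x3 uint8, red, green, blue; 384x512 float32, mm along the optical axis (not along the pixel's ray), 0 where there is no reading.
- bot.camera_params(name): a dict with "fov_y" (degrees; the focal length in pixels is half the picture's height over the tangent of half this angle, whatever the lens; pixels are square), "cx", "cy" (the principal point, pixels), "rvec" (rotation vector, rad) and "tvec" (3), from world to camera coordinates, as OpenCV has them. Camera axes: x right, y down, z forward; pixel columns grow to the right and rows downward; lengths in mm; the calibration is good to about 2 mm. The wrist camera is an equidistant fisheye: a pixel r from the principal point sees the ray r / f radians off the axis. A picture is of the moment at which its call begins: read the wrist's pose just before it. camera_params takes no time and is no camera call; for the wrist camera it gives the pose at the moment of the call.
- bot.close_job(): hands the job in; it is judged then, once.
The state is a dict: "time": time; "joint_positions": joint angles; "dq": joint speeds; "tau": joint torques, N m; "tool_pos": TCP position; "tcp_rot": TCP orientation; "contact_force": force on the tool from outside, world axes, zero at the start; "moment": the same for the moment, N m; "grip_width": finger opening in mm; "finger_force": force on a finger pad.
Only numpy, scipy, OpenCV 4.12 (cv2) and the standard library are available. Lean on these libraries where they do the work, as an engineer would, in place of code of your own. Each camera call takes 0.05 s, during which the arm holds its last target. There are 200 camera calls.

## Working session

There is one attempt and no reset: what is moved stays moved. The work goes in short steps, Python scripts to look and compute and a tool call to move; the robot and the scene stay as the last step left them, time stands still between calls to the robot, and variables do not carry over. Pictures are saved under pics/ and viewed, at most 10 in all, crops included, and the job is handed in when it is done.

Besides the shell and the picture viewer there is one more tool, called after "Request:" as name([rows], argument=value, ...), one row to a line, values as JSON. step_arm: Moves the arm, as the interface text tells. Shift numbers are shares of 0.5 m and turn numbers shares of pi/2 rad, none past 1 either way. Its arguments: {"type":"object","properties":{"deltas":{"type":"array","items":{"type":"array","items":{"type":"number","minimum":-1,"maximum":1}}}},"required":["deltas"]}

```bash
mkdir -p pics
cat > h.py <<'E'
import numpy as np, cv2
from plant import bot
def cam(n):
    p=bot.camera_params(n); R=cv2.Rodrigues(np.array(p['rvec'],float))[0]; t=np.array(p['tvec'],float).ravel()
    f=192/np.tan(np.radians(p['fov_y'])/2); return R,t,f,p['cx'],p['cy']
def rays(c,uv,fish=False):
    R,t,f,cx,cy=c; uv=np.atleast_2d(np.array(uv,float)); d=(uv-[cx,cy])/f
    if fish:
        r=np.linalg.norm(d,axis=1,keepdims=True)+1e-9; v=np.hstack([d/r*np.sin(r),np.cos(r)])
    else: v=np.hstack([d,np.ones((len(d),1))])
    return -R.T@t, v@R
def onplane(c,uv,z,fish=False):
    o,v=rays(c,uv,fish); return o+v*((z-o[2])/v[:,2])[:,None]
def proj(c,P,fish=False):
    R,t,f,cx,cy=c; q=np.atleast_2d(P)@R.T+t
    if fish:
        r=np.linalg.norm(q[:,:2],axis=1,keepdims=True)+1e-9; th=np.arctan2(r,q[:,2:]); return q[:,:2]/r*th*f+[cx,cy]
    return q[:,:2]/q[:,2:]*f+[cx,cy]
def save(im,n): cv2.imwrite('pics/'+n,im[...,::-1])
E
python3 - <<'E'
from h import *
o=bot.get_obs(); print(o)
for n in ('scene','side','wrist'):
    c=cam(n); im,d=bot.capture(n); np.savez(n+'0.npz',im=im,d=d); print(n,-c[0].T@c[1],c[0][2],c[2:])
    globals()[n]=im
save(cv2.resize(scene,(800,600)),'s0.png'); save(cv2.resize(np.vstack([side,wrist]),(450,600)),'x.png')
save(cv2.resize(side,(800,600)),'side0.png');save(cv2.resize(wrist,(800,600)),'w0.png')
E
```

```text
{'time': 0.0, 'joint_positions': array([ 9.59011028e-01,  3.42711272e-01,  1.52503182e+00,  8.90757899e-06,
        1.27539784e+00, -1.46027397e-01]), 'dq': array([-6.58160251e-04,  9.28646872e-05,  1.43224547e-04,  1.46339717e-03,
       -1.14274234e-03, -3.71389769e-04]), 'tau': array([ 4.00358276e-04, -4.31237805e+01, -2.44218779e+01,  7.20829703e-02,
        5.61530620e-02, -1.64048947e-04]), 'tool_pos': array([235.53766203, 468.75395253, 237.04573006]), 'tcp_rot': array([-3.14006209e+00, -2.33715556e-04,  2.67583197e+00]), 'contact_force': array([-0.73397256, -0.00119267,  0.32761441]), 'moment': array([-0.02194551,  0.001914  , -0.00130795]), 'finger_force': 0.0, 'grip_width': 92.0120046839815}
scene [-178.24914509 -911.60788824  899.06189007] [ 0.50274761  0.612485   -0.61000571] (np.float64(376.5704010285887), 250.65075166628634, 188.15895072279315)
side [  342.67587182 -1335.45406335   995.85690868] [ 0.09682813  0.80551692 -0.58460825] (np.float64(441.6348585443787), 257.59925415847204, 189.5031103918911)
wrist [159.43987641 506.84761789 383.27998857] [ 0.2751721  -0.13939181 -0.95123616] (np.float64(297.3186396354542), 249.5076358564806, 190.49877606939788)
```

View pics/s0.png

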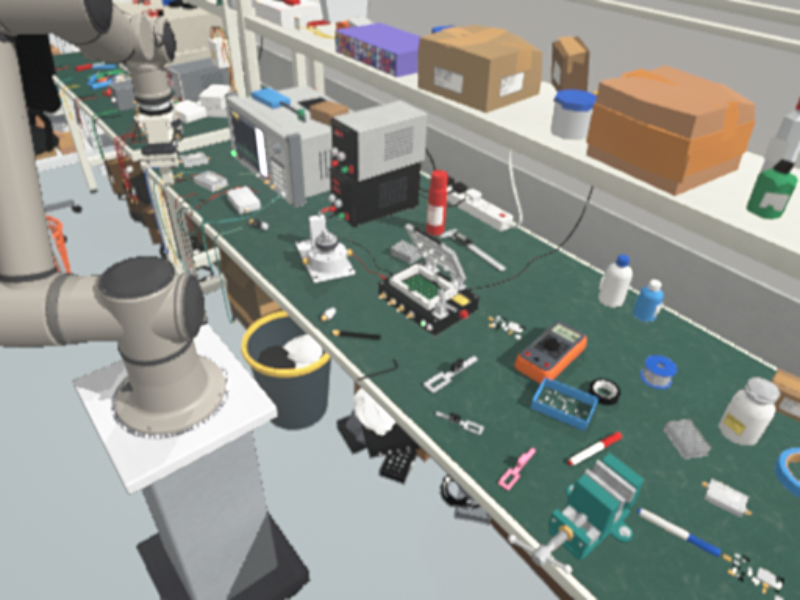

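View pics/w0.png

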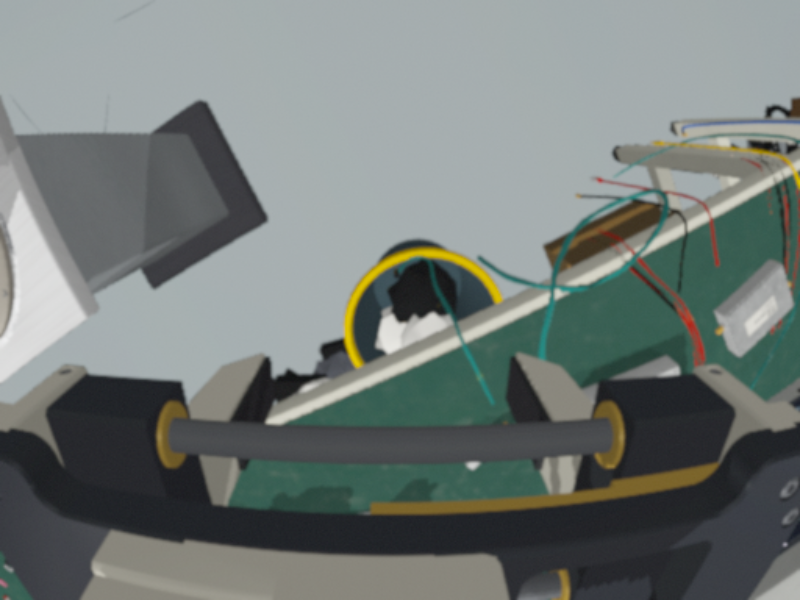

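The scene view shows the cavity at about (325,250), the jig at (430,290), and the large steel key at (452,375). The smaller key is at (460,420) and the pink one at (517,467). The wrist camera sees only the bench edge and cart.

Run:
```python
from h import *
s=np.load('scene0.npz'); 
c=cam('scene')
for n,u,v,z in [('cav',327,240,80),('neckbase',325,262,10),('key head',437,381,4),('key tail end',476,359,4),('fin',462,366,25),('small',460,420,4),('jig',428,300,20),('ant',357,335,6),('adapter',328,314,10),('tray',563,403,10)]:
    print(n,onplane(c,[u*.64,v*.64],z).round()[0])
a=s['im'][130:310,180:330]; a=cv2.resize(a,None,fx=3.3,fy=3.3,interpolation=cv2.INTER_CUBIC)
save(a,'s0c.png')
sc=cam('side'); print(proj(sc,[onplane(c,[327*.64,240*.64],80)[0],onplane(c,[450*.64,375*.64],4)[0]]))
```

```text
cav [505. 190.  80.]
neckbase [499. 196.  10.]
key head [ 450. -304.    4.]
key tail end [ 562. -307.    4.]
fin [ 506. -318.   25.]
small [ 415. -410.    4.]
jig [ 602. -100.   20.]
ant [399. -87.   6.]
adapter [386.  11.  10.]
tray [ 607. -508.   10.]
[[252.56439396 151.39675848]
 [262.77985088 251.17803018]]
```

View pics/s0c.png

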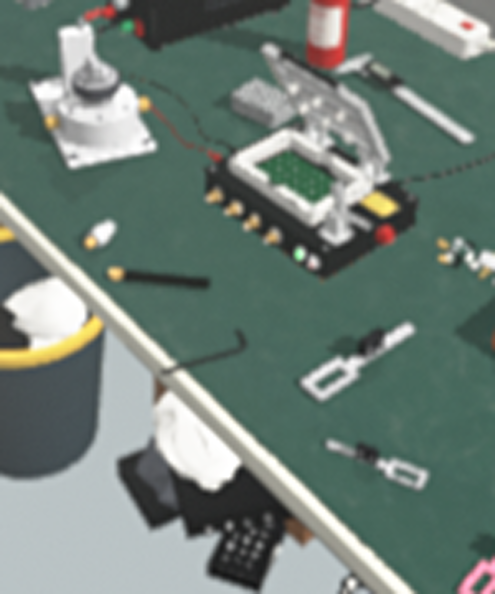

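The key's tail points to world +x. On the cavity, the rest stands up-left of the ring. Next I measure the cavity yaw and the key pose with masks.

Run:
```python
from h import *
c=cam('scene'); sc=cam('side')
def P(x,y,z): return onplane(c,[180+x/3.3,130+y/3.3],z).round(1)[0]
print('rest top',P(76,32,92),'ring',P(96,85,84),'foot corners',P(30,85,10),P(75,165,0),P(157,150,0),P(120,68,10))
print('ports',P(50,122,30),P(146,103,30))
# key masks
for n in('scene','side'):
    s=np.load(n+'0.npz'); im=s['im'].astype(int); cc=cam(n)
    mn=im.min(2);mx=im.max(2)
    for nm,m in(('bright',(mn>120)&(mx-mn<40)),('dark',mx<45)):
        k,l,st,ce=cv2.connectedComponentsWithStats(m.astype(np.uint8))
        for i in range(1,k):
            w=onplane(cc,ce[i],8 if nm=='bright' else 25)[0]
            if st[i,4]>6 and 380<w[0]<600 and -450<w[1]<-230:
                pts=onplane(cc,np.argwhere(l==i)[:,::-1],8 if nm=='bright' else 25)[:,:2].astype(np.float32)
                print(n,nm,st[i,4],w.round(),cv2.minAreaRect(pts))
side=np.load('side0.npz')['im']; a=side[110:290,190:330]
save(cv2.resize(a,None,fx=3.3,fy=3.3,interpolation=cv2.INTER_CUBIC),'side0c.png')
```

```text
rest top [534.1 279.7  92. ] ring [492.4 171.4  84. ] foot corners [484.  321.1  10. ] [442.2 148.4   0. ] [540.1 114.3  -0. ] [602.4 285.8  10. ]
ports [445.3 206.6  30. ] [564.3 170.8  30. ]
scene bright 198 [ 473. -307.    8.] ((490.1237487792969, -304.8003845214844), (146.69638061523438, 36.1014518737793), 2.669978618621826)
scene bright 21 [ 393. -378.    8.] ((393.3010559082031, -379.1165771484375), (10.064207077026367, 24.959070205688477), 28.46527099609375)
scene bright 75 [ 420. -437.    8.] ((419.16583251953125, -434.9110107421875), (23.00785255432129, 45.655677795410156), 24.42423439025879)
side bright 144 [ 479. -309.    8.] ((491.3849182128906, -307.8761291503906), (142.31309509277344, 32.150081634521484), 2.3045101165771484)
side bright 8 [ 393. -378.    8.] ((393.1820373535156, -378.0870666503906), (4.8747334480285645, 15.876139640808105), 30.736963272094727)
side bright 45 [ 421. -440.    8.] ((420.20184326171875, -437.8994140625), (19.621639251708984, 42.954750061035156), 25.480566024780273)
side dark 46 [ 500. -311.   25.] ((501.2029113769531, -312.7217712402344), (27.68871307373047, 29.155559539794922), 83.34356689453125)
side dark 21 [ 405. -415.   25.] ((405.173095703125, -414.6147766113281), (9.56687068939209, 25.902711868286133), 8.817089080810547)
```

View pics/side0c.png

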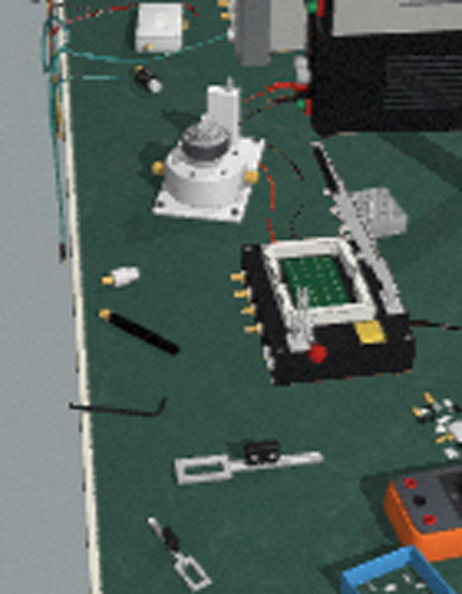

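The side view confirms it: large key with head at (205,470) and black fin at (262,452), and the cavity with its rest at (225,105). The key is at about (490,-306) with yaw 0.04. The cavity axis is near (503,190), with its y axis at about 1.27 rad. Moving above the key.

Request:
step_arm([
  [1,-0.065,-0.064,0,0],
  [1,-0.065,-0.064,0,0],
  [1,-0.065,-0.064,0,0],
  [1,-0.065,-0.064,0,0],
  [1,-0.065,-0.064,0,0],
  [1,-0.065,-0.064,0,0],
  [1,-0.065,-0.064,0,0],
  [1,-0.065,-0.064,0,0],
])

```text
time: 0.95
tool_pos: [353.2, 121.9, 237.8]
tcp_rot: [3.141, 0.0, 2.676]
contact_force: [-0.2, 0.4, 0.0]
grip_width: 91.6
finger_force: 0.0
```

Request:
step_arm([
  [1,-0.065,-0.064,0,0],
  [1,-0.065,-0.064,0,0],
  [1,-0.065,-0.064,0,0],
  [1,-0.065,-0.064,0,0],
  [1,-0.065,-0.064,0,0],
  [1,-0.065,-0.064,0,0],
  [1,-0.065,-0.064,0,0],
  [1,-0.065,-0.064,0,0],
])

```text
time: 1.75
tool_pos: [470.6, -223.8, 237.5]
tcp_rot: [3.141, -0.0, 2.675]
contact_force: [1.5, 0.5, 0.9]
grip_width: 91.6
finger_force: 0.0
```

Request:
step_arm([
  [1,-0.065,-0.064,0,0],
  [1,-0.065,-0.064,0,0],
  [1,0,0,0,-0.08],
  [1,0,0,0,-0.08],
  [1,0,0,0,-0.08],
  [1,0,0,0,-0.08],
  [1,0,0,0,0],
])

```text
time: 2.45
tool_pos: [499.6, -308.3, 237.3]
tcp_rot: [3.141, -0.001, -3.104]
contact_force: [-0.1, 0.3, 0.1]
grip_width: 91.8
finger_force: 0.0
```

```bash
cat >> h.py <<'E'
def go(x,y,z,yaw=None):
    "print tool-frame shares needed to reach world target"
    o=bot.get_obs(); p=o['tool_pos']; a=o['tcp_rot'][2]; d=np.array([x,y,z])-p
    print('at',p.round(1),'yaw',round(a,4),'w',round(o['grip_width'],1),'F',o['contact_force'].round(1),'M',o['moment'].round(2),'t',round(o['time'],1),'q6',o['joint_positions'][5].round(2))
    t=0 if yaw is None else -((yaw-a+np.pi)%(2*np.pi)-np.pi)/(np.pi/2)
    print('shares x %.4f y %.4f z %.4f turn %.4f'%((d[0]*np.cos(a)+d[1]*np.sin(a))/500,(d[0]*np.sin(a)-d[1]*np.cos(a))/500,-d[2]/500,t))
E
python3 - <<'E'
from h import *
go(503,-306,150,np.pi+.043)
c=cam('wrist'); im,d=bot.capture('wrist'); np.savez('w1.npz',im=im,d=d); 
print(proj(c,[[446,-306,8],[503,-306,30],[562,-306,8]],True))
save(cv2.resize(im,(800,600)),'w1.png')
E
```

```text
at [ 499.6 -308.3  237.3] yaw -3.1038 w 91.8 F [-0.1  0.3  0.1] M [ 0.07  0.01 -0.02] t 2.5 q6 -2.29
shares x -0.0069 y 0.0043 z 0.1746 turn -0.0033
[[252.59259009 122.33828932]
 [250.90033474 170.3591129 ]
 [249.07356893 208.66824596]]
```

View pics/w1.png

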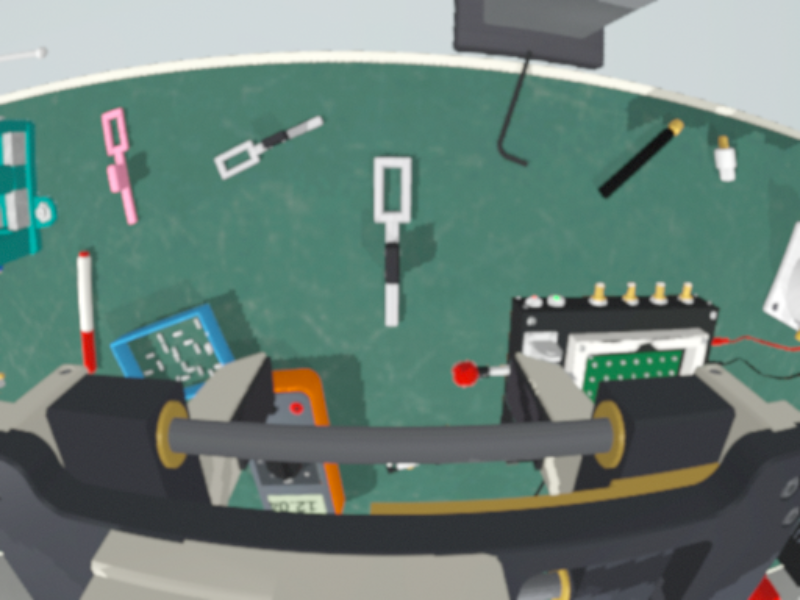

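The key is at image centre with head at (392,190) and fin at (392,262); the jig is off to the right. Measuring it.

```bash
cat >> h.py <<'E'
def keymeas(f,c):
    s=np.load(f); im=s['im'].astype(int); mn=im.min(2);mx=im.max(2)
    for nm,m,z in(('steel',(mn>130)&(mx-mn<50),8),('fin',mx<60,30)):
        k,l,st,ce=cv2.connectedComponentsWithStats(m.astype(np.uint8))
        for i in range(1,k):
            if 15<st[i,4]<2500:
                pts=onplane(c,np.argwhere(l==i)[:,::-1],z,True)[:,:2].astype(np.float32)
                if abs(pts.mean(0)-[500,-306]).max()<75: print(nm,st[i,4],ce[i].round(),[np.round(q,2) for q in cv2.minAreaRect(pts)],pts.mean(0).round(1))
E
python3 -c "
from h import *
keymeas('w1.npz',cam('wrist'))"
```

```text
steel 867 [250. 125.] [array([ 452.35, -307.67]), array([69.22, 30.08]), np.float64(1.68)] [ 449.3 -308.3]
steel 250 [250. 195.] [array([ 542.78, -305.71]), array([39.54, 10.83]), np.float64(2.27)] [ 542.  -305.6]
fin 41 [252. 162.] [array([ 497.71, -306.65]), array([25.13,  8.48]), np.float64(2.22)] [ 492.3 -304.9]
```

Request:
step_arm([
  [1,-0.006,0.003,0.08,0.005],
  [1,0,0,0.09,0],
  [1,0,0,0.09,0],
  [1,0,0,0.09,0],
  [1,0,0,0.06,0],
  [1,0,0,0.034,0],
  [1,0,0,0,0],
])

```text
time: 3.2
tool_pos: [501.8, -305.9, 13.5]
tcp_rot: [3.139, -0.003, -3.116]
contact_force: [0.4, 0.8, 0.3]
grip_width: 92.2
finger_force: 0.0
```

Request:
step_arm([
  [0,0,0,0,0],
  [0,0,0,0,0],
  [0,0,0,0,0],
  [0,0,0,0,0],
  [0,0,0,0,0],
  [0,0,0,0,0],
  [0,0,0,0,0],
  [0,0,0,0,0],
])

```text
time: 4.0
tool_pos: [502.7, -306.6, 15.7]
tcp_rot: [3.141, 0.0, -3.113]
contact_force: [-0.5, 0.0, 0.4]
grip_width: 32.2
finger_force: 0.0
```

Request:
step_arm([
  [0,0,0,0,0],
  [0,0,0,0,0],
  [0,0,0,0,0],
  [0,0,0,0,0],
  [0,0,0,0,0],
])

```text
time: 4.5
tool_pos: [502.7, -306.6, 15.7]
tcp_rot: [3.141, -0.0, -3.113]
contact_force: [0.5, -0.1, -0.3]
grip_width: 11.8
finger_force: 30.0
```

Request:
step_arm([
  [0,0,0,-0.04,0],
  [0,0,0,-0.09,0],
  [0,0,0,-0.09,0],
  [0,0,0,-0.09,0],
  [0,0,0,-0.09,0],
  [0,0,0,-0.08,0],
  [0,0,0,0,0],
  [0,0,0,0,0],
])

```text
time: 5.3
tool_pos: [502.7, -306.6, 256.1]
tcp_rot: [-3.141, 0.001, -3.113]
contact_force: [0.1, -0.0, -2.6]
grip_width: 11.9
finger_force: 30.0
```

```bash
python3 -c "
from h import *
go(520,245,255,1.27+np.pi)"
```

```text
at [ 502.7 -306.6  256.1] yaw -3.1125 w 11.9 F [ 0.1 -0.  -2.6] M [ 0.11  0.   -0.  ] t 5.3 q6 -2.28
shares x -0.0666 y 1.1018 z 0.0022 turn -0.7900
```

Request:
step_arm([
  [0,0,0.04,0,0],
  [0,0,0.08,0,0],
  [0,0,0.09,0,0],
  [0,0,0.09,0,0],
  [0,0,0.09,0,0],
  [0,0,0.09,0,0],
  [0,0,0.09,0,0],
  [0,0,0.09,0,0],
])

```text
time: 6.1
tool_pos: [491.8, 25.0, 253.6]
tcp_rot: [3.141, -0.004, -3.113]
contact_force: [0.3, 0.7, -0.9]
grip_width: 11.8
finger_force: 30.0
```

Request:
step_arm([
  [0,0,0.09,0,0],
  [0,0,0.09,0,0],
  [0,-0.01,0.09,0,0],
  [0,-0.01,0.08,0,0],
  [0,-0.02,0.06,0,0],
  [0,-0.02,0.03,0,0],
  [0,0,0,0,-0.04],
  [0,0,0,0,-0.08],
])

```text
time: 6.9
tool_pos: [515.8, 244.4, 252.8]
tcp_rot: [-3.141, -0.005, -2.92]
contact_force: [0.3, -0.1, -0.9]
grip_width: 11.7
finger_force: 30.0
```

Request:
step_arm([
  [0,0,0,0,-0.09],
  [0,0,0,0,-0.09],
  [0,0,0,0,-0.09],
  [0,0,0,0,-0.09],
  [0,0,0,0,-0.09],
  [0,0,0,0,-0.09],
  [0,0,0,0,-0.08],
  [0,0,0,0,-0.05],
])

```text
time: 7.7
tool_pos: [515.8, 243.6, 253.1]
tcp_rot: [3.138, -0.003, -1.867]
contact_force: [-0.4, -1.0, -1.1]
grip_width: 11.9
finger_force: 30.0
```

Run:
```python
from h import *
go(520,245,255,1.27+np.pi)
c=cam('wrist'); im,d=bot.capture('wrist'); np.savez('w2.npz',im=im,d=d,R=c[0],t=c[1]); 
print(proj(c,[[503,190,106],[533,280,92]],True)*800/512)
save(cv2.resize(im,(800,600)),'w2.png')
```

```text
at [515.8 243.6 253.1] yaw -1.8671 w 11.9 F [-0.4 -1.  -1.1] M [0.14 0.06 0.04] t 7.7 q6 -2.54
shares x -0.0051 y -0.0073 z -0.0037 turn 0.0029
[[381.71767443 198.64358246]
 [379.10601252 330.70919737]]
```

View pics/w2.png

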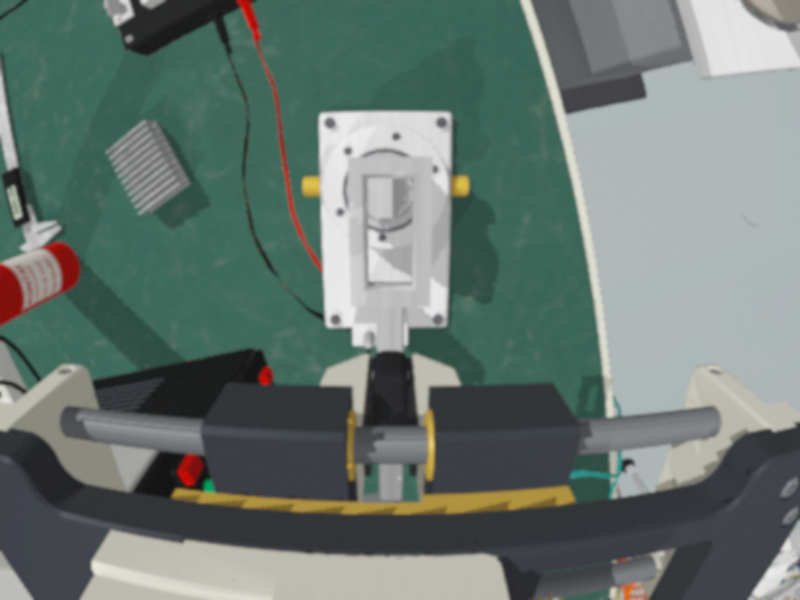

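The cavity is seen through the held key's window at (385,205): tang at about (379,198), gold ports at (310,186) and (461,186), rest peg at (368,335). I'll compute the cavity pose from the ports and foot plate, and the held key's pose from its outline.

Run:
```python
from h import *
s=np.load('w2.npz'); im=s['im']; c=(s['R'],s['t'])+cam('wrist')[2:]
hsv=cv2.cvtColor(im,cv2.COLOR_RGB2HSV)
m=cv2.inRange(hsv,(18,120,120),(32,255,255)); k,l,st,ce=cv2.connectedComponentsWithStats(m)
P=[]
for i in range(1,k):
    if st[i,4]>20 and ce[i][1]<180: 
        print(st[i],ce[i]); P.append(onplane(c,ce[i],30,True)[0])
P=np.array(P); print(P.round(1)); mid=P.mean(0); d=P[0]-P[1]; print('mid',mid,'ang y',np.arctan2(d[1],d[0]) )
# foot plate corners
C=onplane(c,np.array([[319,112],[452,112],[323,328],[449,327]])*.64,10,True); print(C.round(1))
a=im[60:240,170:330]; save(cv2.resize(a,None,fx=3.3,fy=3.3,interpolation=cv2.INTER_CUBIC),'w2c.png')
o=np.array([503,190,0]);
```

```text
[193 113  11  13 128] [198.46875 118.84375]
[289 113  11  13 131] [293.98473282 118.64122137]
[[557.4 169.5  30. ]
 [443.8 204.1  30. ]]
mid [500.60801222 186.83803039  30.        ] ang y -0.2956331853151186
[[534.8 112.9  10. ]
 [429.9 145.1  10. ]
 [592.2 293.9  10. ]
 [482.7 326.4  10. ]]
```

View pics/w2c.png

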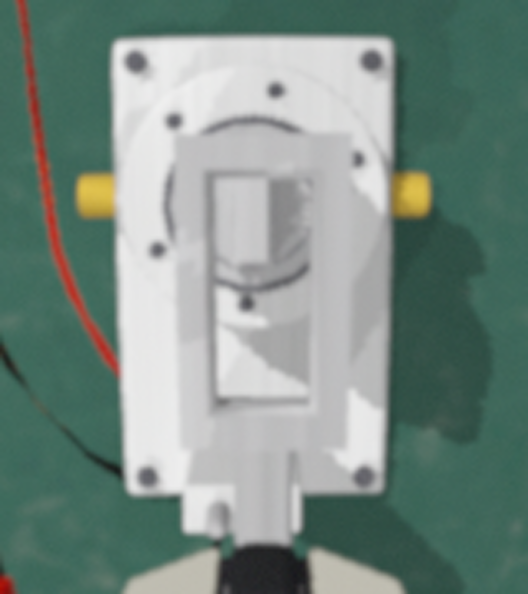

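Run:
```python
from h import *
s=np.load('w2.npz'); c=(s['R'],s['t'])+cam('wrist')[2:]
o=bot.get_obs(); p=o['tool_pos']; a=o['tcp_rot'][2]; ux=np.array([np.cos(a),np.sin(a)]); uy=np.array([np.sin(a),-np.cos(a)])
def T(q): return np.array([(q[:2]-p[:2])@ux,(q[:2]-p[:2])@uy]).round(1)
def cp(x,y): return [170+x/3.3,60+y/3.3]
zt=p[2]-15.7+8
for n,(x,y) in dict(win_l=(207,290),win_r=(316,290),win_t=(260,171),win_b=(260,412),out_l=(177,290),out_r=(350,290),out_t=(262,133),out_b=(262,449),tailL=(235,500),tailR=(295,500)).items(): print(n,T(onplane(c,cp(x,y),zt,True)[0]))
for n,(x,y) in dict(tl=(213,178),tr=(268,178),br=(268,263)).items(): print(n,T(onplane(c,cp(x,y),106,True)[0]))
print('axis in tool',T(np.array([500.5,187])),'peg base',T(onplane(c,cp(218,510),105,True)[0]))
```

```text
win_l [58.  -7.6]
win_r [57.9  9.7]
win_t [76.9  0.9]
win_b [37.7  0.8]
out_l [ 58.  -12.3]
out_r [58.  15.2]
out_t [82.8  1.2]
out_b [31.3  1.1]
tailL [22.2 -3.5]
tailR [22.1  6.7]
tl [ 68.2 -12.7]
tr [68.1  3.6]
br [42.4  3.5]
axis in tool [58.6 -1.7] peg base [-37.9 -12.7]
```

Request:
step_arm([
  [0,0.003,-0.006,0.03,0],
  [0,0,0,0.07,0],
  [0,0,0,0.07,0],
  [0,0,0,0.05,0],
  [0,0,0,0,0],
  [0,0,0,0,0],
])

```text
time: 8.35
tool_pos: [518.8, 241.5, 145.1]
tcp_rot: [3.14, -0.001, -1.873]
contact_force: [0.7, -0.1, -0.6]
grip_width: 12.0
finger_force: 30.0
```

Run:
```python
from h import *
go(516,243,128,1.274+np.pi)
c=cam('wrist'); im,d=bot.capture('wrist'); np.savez('w3.npz',im=im,d=d,R=c[0],t=c[1]); 
a=im[40:240,160:340]; save(cv2.resize(a,None,fx=3,fy=3,interpolation=cv2.INTER_CUBIC),'w3c.png')
```

```text
at [518.8 241.5 145.1] yaw -1.8725 w 12.0 F [ 0.7 -0.1 -0.6] M [ 0.04  0.1  -0.01] t 8.3 q6 -2.54
shares x -0.0012 y 0.0062 z 0.0341 turn -0.0031
```

View pics/w3c.png

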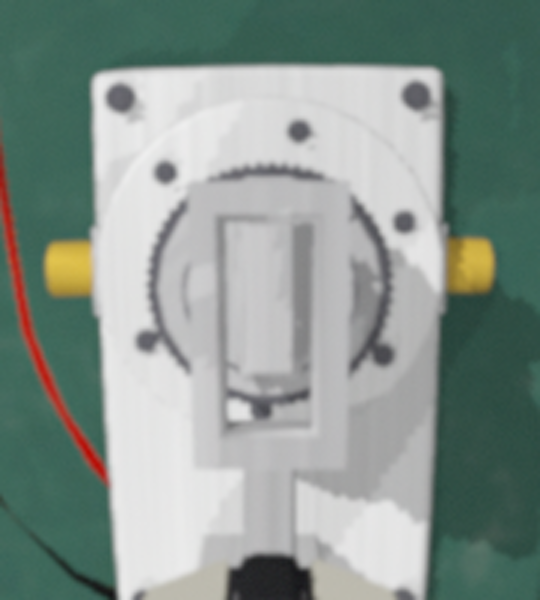

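Run:
```python
from h import *
s=np.load('w3.npz'); c=(s['R'],s['t'])+cam('wrist')[2:]
o=bot.get_obs(); p=o['tool_pos']; a=o['tcp_rot'][2]; ux=np.array([np.cos(a),np.sin(a)]); uy=np.array([np.sin(a),-np.cos(a)])
def T(q): return np.array([(q[:2]-p[:2])@ux,(q[:2]-p[:2])@uy]).round(1)
def cp(x,y): return [160+x/3,40+y/3]
zt=p[2]-15.7+8
for n,(x,y,z) in dict(out_l=(191,325,zt),out_r=(350,325,zt),out_t=(270,181,zt),out_b=(270,468,zt),win_l=(216,325,zt),win_r=(322,325,zt),win_t=(270,215,zt),win_b=(270,435,zt),tailL=(242,500,zt),tailR=(296,500,zt),ring_l=(151,285,84),ring_r=(390,285,84),ring_t=(270,166,84),ring_b=(270,404,84),tang_r=(294,300,106),tang_b=(270,362,106),tang_t=(270,222,106),tang_l=(226,300,106),portl=(69,268,30),portr=(470,265,30),footl=(93,72,10),footr=(441,69,10)).items(): print(n,T(onplane(c,cp(x,y),z,True)[0]))
g=cv2.cvtColor(s['im'],cv2.COLOR_RGB2GRAY); print(g[135,215:285])
```

```text
out_l [ 58.4 -11.8]
out_r [58.4 15.9]
out_t [83.3  1.9]
out_b [32.2  2. ]
win_l [58.4 -7.4]
win_r [58.4 11. ]
win_t [77.4  1.9]
win_b [38.4  2. ]
tailL [26.  -3.2]
tailR [25.9  6.8]
ring_l [ 58.6 -25.7]
ring_r [58.6 30.3]
ring_t [86.2  2.2]
ring_b [29.6  2.2]
tang_r [58.   7.1]
tang_b [44.7  2.1]
tang_t [74.4  2.1]
tang_l [58.  -7.1]
portl [ 57.5 -57.3]
portr [58.4 61.9]
footl [118.  -52.7]
footr [119.   55.7]
[194 193 193 193 189 175 166 182 198 204 204 205 204 203 201 200 190 168
 149 150 166 187 195 198 201 200 198 200 202 201 200 200 200 199 197 196
 196 192 186 183 182 177 158 140 134 132 131 135 147 167 180 180 181 183
 185 186 187 188 188 188 187 178 157 131 124 130 133 135 142 160]
```

Key and tang agree within about 0.5 mm laterally and along the tail, with a yaw difference of about 0.007 rad. Lowering.

Request:
step_arm([
  [0,0,0,0.03,-0.004],
  [0,0,0,0.014,0],
  [0,0,0,0,0],
  [0,0,0,0.006,0],
  [0,0,0,0.004,0],
  [0,0,0,0,0],
])

```text
time: 9.0
tool_pos: [519.2, 241.7, 118.9]
tcp_rot: [-3.141, 0.0, -1.865]
contact_force: [-0.3, 0.3, -2.0]
grip_width: 12.0
finger_force: 30.0
```

Request:
step_arm([
  [0,0,0,0.004,0],
  [0,0,0,0.004,0],
  [0,0,0,0,0],
])

```text
time: 9.3
tool_pos: [518.9, 241.6, 114.4]
tcp_rot: [3.141, -0.0, -1.865]
contact_force: [-0.6, -0.8, -0.2]
grip_width: 11.9
finger_force: 30.0
```

Request:
step_arm([
  [0,0,0,0.004,0],
  [0,0,0,0.004,0],
  [0,0,0,0.004,0],
  [0,0,0,0,0],
])

```text
time: 9.7
tool_pos: [519.0, 241.6, 108.3]
tcp_rot: [3.141, -0.0, -1.865]
contact_force: [-0.2, 0.5, -1.5]
grip_width: 11.8
finger_force: 30.0
```

Request:
step_arm([
  [0,0,0,0.0015,0],
  [0,0,0,0,0],
  [0,0,0,0,0],
])

```text
time: 10.0
tool_pos: [519.1, 241.7, 108.0]
tcp_rot: [3.142, 0.0, -1.865]
contact_force: [-0.2, -0.3, -0.8]
grip_width: 11.9
finger_force: 30.0
```

Request:
step_arm([
  [1,0,0,0,0],
  [1,0,0,0,0],
  [1,0,0,0,0],
  [1,0,0,0,0],
  [1,0,0,0,0],
  [1,0,0,0,0],
])

```text
time: 10.6
tool_pos: [519.2, 241.6, 108.0]
tcp_rot: [-3.142, 0.0, -1.865]
contact_force: [0.2, -0.1, 1.2]
grip_width: 55.5
finger_force: 0.0
```

Request:
step_arm([
  [1,0,0,-0.03,0],
  [1,0,0,-0.08,0],
  [1,0,0,-0.09,0],
  [1,0,0,0,0],
  [1,0,0,0,0],
])

```text
time: 11.1
tool_pos: [519.5, 241.7, 208.9]
tcp_rot: [-3.14, 0.001, -1.865]
contact_force: [0.0, -0.8, -0.4]
grip_width: 91.1
finger_force: 0.0
```

Run:
```python
from h import *
go(502,187,220,1.274+np.pi)
c=cam('wrist'); im,d=bot.capture('wrist'); np.savez('w4.npz',im=im,d=d,R=c[0],t=c[1]); 
save(cv2.resize(im[40:240,160:340],None,fx=3,fy=3,interpolation=cv2.INTER_CUBIC),'w4c.png')
```

```text
at [519.5 241.7 208.9] yaw -1.8654 w 91.1 F [ 0.  -0.8 -0.4] M [ 0.04  0.21 -0.06] t 11.1 q6 -2.55
shares x 0.1149 y 0.0017 z -0.0221 turn 0.0014
```

View pics/w4c.png

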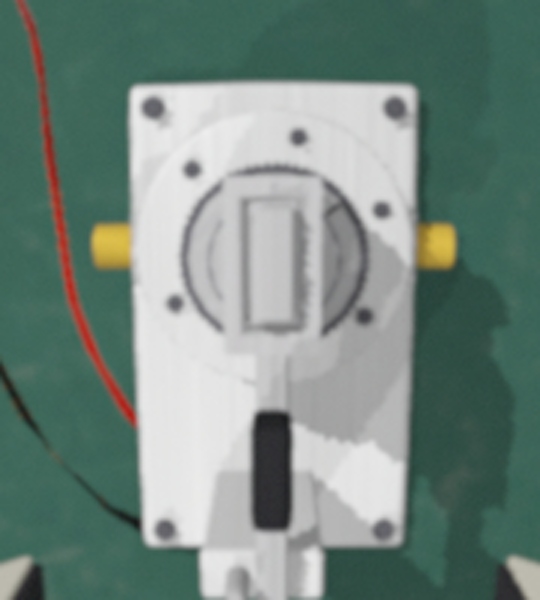

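The key is fitted: window over the tang at (270,262), tail at (268,580) beside the peg at (237,580), nut mark at (335,210). The axis is near (502.4,186.6). Checking for tall things nearby before grasping the ring.

Run:
```python
from h import *
for n in('scene','side'):
    s=np.load(n+'0.npz'); c=cam(n); d=s['d']; v,u=np.indices(d.shape); uv=np.c_[u.ravel(),v.ravel()]
    o,r=rays(c,uv); P=o+r*d.reshape(-1,1); P=P[d.ravel()>0]
    q=P[(P[:,2]>115)&(np.hypot(P[:,0]-502,P[:,1]-187)<320)&(P[:,2]<350)]
    print(n,len(q)); 
    if len(q):
        dd=np.hypot(q[:,0]-502,q[:,1]-187); i=np.argsort(dd)[:200:25]; print(np.c_[q[i],dd[i]].round())
```

```text
scene 2438
[[657. 275. 226. 178.]
 [662. 275. 215. 183.]
 [661. 281. 218. 185.]
 [663. 281. 287. 187.]
 [668. 275. 275. 188.]
 [660. 291. 293. 189.]
 [664. 286. 179. 190.]
 [665. 286. 242. 191.]]
side 2293
[[662. 269. 220. 180.]
 [665. 273. 257. 184.]
 [665. 277. 185. 186.]
 [659. 290. 188. 188.]
 [673. 269. 258. 189.]
 [663. 289. 280. 191.]
 [662. 294. 235. 192.]
 [679. 267. 203. 194.]]
```

Request:
step_arm([
  [1,0.05,0.001,0,0],
  [1,0.065,0.001,0,0],
  [1,0,0,0,0.06],
  [1,0,0,0,0.09],
  [1,0,0,0,0.09],
  [1,0,0,0,0.09],
  [1,0,0,0,0.09],
  [1,0,0,0,0.09],
])

```text
time: 11.95
tool_pos: [500.5, 186.7, 206.0]
tcp_rot: [3.141, -0.004, -2.672]
contact_force: [-0.1, 1.1, -0.4]
grip_width: 92.0
finger_force: 0.0
```

Request:
step_arm([
  [1,0,0,0,0.09],
  [1,0,0,0,0.09],
  [1,0,0,0,0.09],
  [1,0,0,0,0.09],
  [1,0,0,0,0.09],
  [1,0,0,0,0.09],
  [1,0,0,0,0.09],
  [1,0,0,0,0.09],
])

```text
time: 12.75
tool_pos: [500.6, 186.7, 206.0]
tcp_rot: [-3.139, -0.002, 2.48]
contact_force: [-0.7, -0.1, -0.0]
grip_width: 92.0
finger_force: 0.0
```

Request:
step_arm([
  [1,0,0,0,0.09],
  [1,0,0,0,0.09],
  [1,0,0,0,0.09],
  [1,0,0,0,0.057],
  [1,0,0,0,0],
  [1,0,0,0,0],
])

```text
time: 13.35
tool_pos: [500.9, 186.8, 206.7]
tcp_rot: [-3.139, -0.001, 1.975]
contact_force: [0.4, -0.6, 0.2]
grip_width: 91.3
finger_force: 0.0
```

```bash
python3 -c "
from h import *
go(502.4,186.6,75,1.974)"
```

```text
at [500.9 186.8 206.7] yaw 1.9746 w 91.3 F [ 0.4 -0.6  0.2] M [-0.07 -0.02  0.04] t 13.3 q6 -0.19
shares x -0.0015 y 0.0025 z 0.2635 turn 0.0004
```

Request:
step_arm([
  [1,-0.0015,0.0025,0.05,0],
  [1,0,0,0.07,0],
  [1,0,0,0.07,0],
  [1,0,0,0.05,0],
  [1,0,0,0.02,0],
  [1,0,0,0,0],
])

```text
time: 13.95
tool_pos: [502.1, 186.5, 76.6]
tcp_rot: [-3.138, -0.001, 1.973]
contact_force: [-0.5, 0.6, 0.6]
grip_width: 91.9
finger_force: 0.0
```

Request:
step_arm([
  [0,0,0,0,0],
  [0,0,0,0,0],
  [0,0,0,0,0],
  [0,0,0,0,0],
  [0,0,0,0,0],
  [0,0,0,0,0],
  [0,0,0,0,0],
  [0,0,0,0,0],
])

```text
time: 14.75
tool_pos: [502.3, 186.5, 78.5]
tcp_rot: [-3.141, 0.0, 1.972]
contact_force: [-4.1, -1.4, 5.5]
grip_width: 55.9
finger_force: 30.0
```

```bash
python3 -c "
from h import *
go(502.4,186.6,75,1.974); print(bot.get_obs()['finger_force'])"
```

```text
at [502.3 186.5  78.5] yaw 1.9722 w 55.9 F [-4.1 -1.4  5.5] M [-0.31  0.57  0.02] t 14.8 q6 -0.19
shares x 0.0002 y 0.0002 z 0.0070 turn -0.0011
30.002695620059967
```

Request:
step_arm([
  [0,0,0,0,0.02],
  [0,0,0,0,0.03],
  [0,0,0,0,0.03],
  [0,0,0,0,0.03],
  [0,0,0,0,0.03],
  [0,0,0,0,0.03],
  [0,0,0,0,0.02],
  [0,0,0,0,0],
])

```text
time: 15.55
tool_pos: [502.3, 186.4, 78.5]
tcp_rot: [-3.14, 0.001, 1.673]
contact_force: [-4.6, -1.9, 6.1]
grip_width: 56.4
finger_force: 30.0
```

```bash
python3 -c "
from h import *
go(502.4,186.6,78,1.974)"
```

```text
at [502.3 186.4  78.5] yaw 1.6733 w 56.4 F [-4.6 -1.9  6.1] M [-0.44  0.6   0.14] t 15.6 q6 0.11
shares x 0.0004 y 0.0003 z 0.0010 turn -0.1914
```

Request:
step_arm([
  [0,0,0,0,0.03],
  [0,0,0,0,0.03],
  [0,0,0,0,0.02],
  [0,0,0,0,0.01],
  [0,0,0,0,0],
])

```text
time: 16.05
tool_pos: [502.2, 186.4, 78.5]
tcp_rot: [-3.14, 0.001, 1.532]
contact_force: [-5.0, -2.3, 6.1]
grip_width: 56.3
finger_force: 30.0
```

```bash
python3 -c "
from h import *
go(502.4,186.6,78,1.974)"
```

```text
at [502.2 186.4  78.5] yaw 1.5324 w 56.3 F [-5.  -2.3  6.1] M [-0.43  0.64  0.12] t 16.1 q6 0.25
shares x 0.0004 y 0.0003 z 0.0009 turn -0.2811
```

Request:
step_arm([
  [0,0,0,0,0.02],
  [0,0,0,0,0.02],
  [0,0,0,0,0],
])

```text
time: 16.35
tool_pos: [502.2, 186.4, 78.5]
tcp_rot: [-3.14, 0.001, 1.469]
contact_force: [-3.8, -1.2, 6.2]
grip_width: 55.9
finger_force: 30.0
```

```bash
python3 -c "
from h import *
go(502.4,186.6,78,1.974)"
```

```text
at [502.2 186.4  78.5] yaw 1.4692 w 55.9 F [-3.8 -1.2  6.2] M [-0.37  0.71  0.15] t 16.4 q6 0.31
shares x 0.0004 y 0.0004 z 0.0010 turn -0.3214
```

Request:
step_arm([
  [0,0,0,0,0.02],
  [0,0,0,0,0.02],
  [0,0,0,0,0],
])

```text
time: 16.65
tool_pos: [502.1, 186.4, 78.5]
tcp_rot: [-3.14, 0.001, 1.406]
contact_force: [-3.5, -2.0, 5.4]
grip_width: 56.5
finger_force: 30.0
```

```bash
python3 -c "
from h import *
go(502.4,186.6,78,1.974)"
```

```text
at [502.1 186.4  78.5] yaw 1.4064 w 56.5 F [-3.5 -2.   5.4] M [-0.45  0.68  0.15] t 16.6 q6 0.38
shares x 0.0005 y 0.0004 z 0.0010 turn -0.3614
```

Request:
step_arm([
  [0,0,0,0,0.02],
  [0,0,0,0,0.02],
  [0,0,0,0,0],
])

```text
time: 16.95
tool_pos: [502.1, 186.4, 78.5]
tcp_rot: [-3.14, 0.001, 1.344]
contact_force: [-4.9, -3.1, 5.9]
grip_width: 56.2
finger_force: 30.0
```

```bash
python3 -c "
from h import *
go(502.4,186.6,78,1.974)"
```

```text
at [502.1 186.4  78.5] yaw 1.3435 w 56.2 F [-4.9 -3.1  5.9] M [-0.46  0.76  0.12] t 16.9 q6 0.44
shares x 0.0005 y 0.0004 z 0.0010 turn -0.4014
```

Request:
step_arm([
  [0,0,0,0,0.02],
  [0,0,0,0,0.02],
  [0,0,0,0,0],
])

```text
time: 17.25
tool_pos: [502.1, 186.4, 78.5]
tcp_rot: [-3.14, 0.001, 1.281]
contact_force: [-4.9, -1.4, 5.8]
grip_width: 56.1
finger_force: 30.0
```

```bash
python3 -c "
from h import *
go(502.4,186.6,78,1.974)"
```

```text
at [502.1 186.4  78.5] yaw 1.2808 w 56.1 F [-4.9 -1.4  5.8] M [-0.45  0.75  0.2 ] t 17.2 q6 0.5
shares x 0.0006 y 0.0005 z 0.0009 turn -0.4413
```

Request:
step_arm([
  [0,0,0,0,0.02],
  [0,0,0,0,0],
  [0,0,0,0,0],
])

```text
time: 17.55
tool_pos: [502.1, 186.4, 78.5]
tcp_rot: [-3.141, 0.001, 1.251]
contact_force: [-4.2, -2.1, 7.0]
grip_width: 56.2
finger_force: 30.0
```

```bash
python3 -c "
from h import *
go(502.4,186.6,78,1.974)"
```

```text
at [502.1 186.4  78.5] yaw 1.2508 w 56.2 F [-4.2 -2.1  7. ] M [-0.45  0.73  0.39] t 17.6 q6 0.53
shares x 0.0006 y 0.0004 z 0.0009 turn -0.4604
```

Request:
step_arm([
  [0,0,0,0,0.015],
  [0,0,0,0,0.01],
  [0,0,0,0,0],
  [0,0,0,0,0],
])

```text
time: 17.95
tool_pos: [502.1, 186.4, 78.5]
tcp_rot: [-3.141, 0.002, 1.212]
contact_force: [-4.4, -1.8, 6.2]
grip_width: 55.9
finger_force: 30.0
```

```bash
python3 -c "
from h import *
go(502.4,186.6,78,1.974)"
```

```text
at [502.1 186.4  78.5] yaw 1.2121 w 55.9 F [-4.4 -1.8  6.2] M [-0.46  0.73  0.66] t 17.9 q6 0.57
shares x 0.0006 y 0.0005 z 0.0009 turn -0.4851
```

Request:
step_arm([
  [0,0,0,0,0.015],
  [0,0,0,0,0],
  [0,0,0,0,0],
  [0,0,0,0,0],
])

```text
time: 18.35
tool_pos: [502.0, 186.4, 78.5]
tcp_rot: [-3.141, 0.002, 1.189]
contact_force: [-4.6, -1.3, 6.7]
grip_width: 56.1
finger_force: 30.0
```

Run:
```python
from h import *
go(502.4,186.6,78,1.974)
im,d=bot.capture('side'); print(bot.get_obs()['moment'])
```

```text
at [502.  186.4  78.5] yaw 1.1889 w 56.1 F [-4.6 -1.3  6.7] M [-0.42  0.83  0.74] t 18.4 q6 0.6
shares x 0.0006 y 0.0005 z 0.0009 turn -0.4998
[-0.4225483   0.79737499  0.79456227]
```

Torque is steady at about 0.78 N m. Releasing and rising.

Request:
step_arm([
  [1,0,0,0,0],
  [1,0,0,0,0],
  [1,0,0,0,0],
  [1,0,0,0,0],
  [1,0,0,0,0],
  [1,0,0,0,0],
  [1,0,0,0,0],
])

```text
time: 19.1
tool_pos: [503.0, 186.7, 77.9]
tcp_rot: [-3.142, -0.0, 1.187]
contact_force: [-0.3, -0.3, -0.1]
grip_width: 91.8
finger_force: 0.0
```

Request:
step_arm([
  [1,0,0,-0.03,0],
  [1,0,0,-0.08,0],
  [1,0,0,-0.09,0],
  [1,0,0,-0.08,0],
  [1,0,0,0,0],
  [1,0,0,0,0],
])

```text
time: 19.7
tool_pos: [503.2, 186.8, 218.7]
tcp_rot: [3.14, -0.001, 1.187]
contact_force: [0.4, 0.1, -0.3]
grip_width: 91.9
finger_force: 0.0
```

Run:
```python
from h import *
go(502.4,186.6,78,1.974)
c=cam('wrist'); im,d=bot.capture('wrist'); print(proj(c,[[502,187,100]],True)); sd,_=bot.capture('side')
a=cv2.resize(im[130:330,140:380],(480,400)); b=cv2.resize(sd[110:200,225:285],(266,400),interpolation=cv2.INTER_CUBIC)
save(np.hstack([a,b]),'w5.png')
```

```text
at [503.2 186.8 218.7] yaw 1.1867 w 91.9 F [ 0.4  0.1 -0.3] M [-0.04  0.11 -0.05] t 19.7 q6 0.6
shares x -0.0009 y -0.0013 z 0.2815 turn -0.5012
[[249.09527939 188.72287636]]
```

View pics/w5.png

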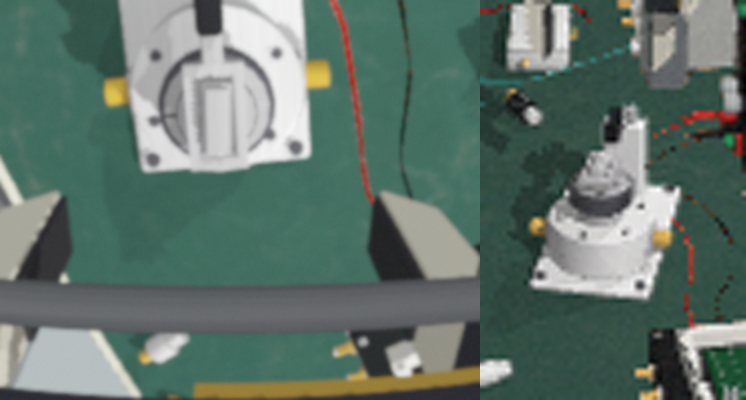

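The key still lies flat on the tang (215,110), with its tail and fin toward the rest. The gripper is clear, and the nut mark has moved to (170,117). Handing in.

```bash
python3 -c "
from h import *
print(bot.close_job())"
```

```text
the job is handed in; nothing more can be done
None
```

The key is fitted over the tang with its tail beside the stop peg, the lock ring is tightened to about 0.78 N m, and the gripper is clear; the job was handed in at about 20 s, and no verdict came back.

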